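# Scoop cooling cubes into the vial cool box

### The arm

A 6-joint arm with a two-finger parallel gripper is mounted at the origin on the work surface. World frame = base frame: x ahead of the robot, y to its left, z up, the work surface at z = 0. Lengths are in m, angles in degrees, forces in N, time in s.
With the tool pointing down it reaches from about 0.35 to 0.875 m from the base axis. Payload 15.5 kg.
Tool frame: the origin (TCP) lies midway between the tips of the shut fingers; the grasp point (between the pads) lies hold_point_z behind it (hold_point_z is the distance from the TCP to the grasp point, in m); z points along the fingers, y is the line along which they close (so a half turn about z gives the same grasp; the last joint's range is limited). The gripper opens to 85 mm and grips with 20 to 120 N. Pads are 22 mm wide; open, the fingers measure 114 mm over their backs; the gripper's body (76 mm by 85 mm) begins 54 mm behind the grasp point. The pads swing forward as they close: fully open they stand 13 mm farther back than shut.
Start: joints at [66.033, 28.281, 77.091, -0, 74.628, -5.472], TCP at [0.198, 0.593, 0.231] pointing down, gripper open.
Joint ranges: [-166.48, 166.48], [-47.26, 123.95], [12.59, 153.08], [-70.14, 250.14], [6.76, 159.57], [-176.63, 176.63]. Speed limits (degrees/s): [108.29, 108.29, 147.25, 172.46, 172.46, 172.46].

### API

Orientations are given as [roll, pitch, yaw] about the fixed x, y, z axes, in that order (R = Rz(yaw) Ry(pitch) Rx(roll)).
In Python, from plant import * gives the robot as it stands.
- The arm moves only by the tool arm_command, never from a script. Its argument "targets" is a list of rows, each a list of 7 numbers: the shift along the tool's x, y, z in cm, then the turn, a rotation vector about the tool's x, y, z in degrees, then the closure, from -1 (fully open) to 1 (shut). In form: [[x, y, z, rx, ry, rz, fingers], ...]. A call has 1 to 10 rows; each row shifts and turns the commanded pose from where the row before left it, along the tool's axes as they then stand; what a row does not reach is not made up. A row lasts 1/12 s, in which the tool goes at most 41.7 mm and 7.16 degrees, less where a joint would pass 70% of its speed; a pose out of reach is approached as far as the arm can. A call is refused whole if a number of a shift passes 4.17 or a number of a turn 7.16, either way. A call with a gripper value outside its range is refused whole. The fingers move at their own pace and stop on an object; "squeeze" is the grip in N (left out, the last holds). Time passes only in rows, so rows that do not move let the fingers close. It gives the time, the measured TCP pose, the force, the opening and the grip force at its end, in the units of the state.
- observe(): the state, without advancing time (a new reading comes with each control period).
- camera(name): name is "side" or "top"; returns a dict with "pixels" (420x560x3 uint8, red, green, blue), "vertical_fov" (degrees; the focal length in pixels is half the picture's height over the tangent of half this angle, whatever the lens; pixels are square), "cx", "cy" (the principal point, pixels), "R" (3x3) and "t" (3): a world point X has camera coordinates R X + t. Camera axes: x right, y down, z forward; pixel columns grow to the right and rows downward; lengths in m; the calibration is good to about 2 mm. A picture is of the moment at which its call begins. There is no depth.
- finish_job(): hands the job in; it is judged then, once.
The state is a dict: "time": time; "joint_positions": joint angles; "qvel": joint speeds; "tau": joint torques, N m; "tcp_pos": TCP position; "eef_rot": TCP orientation; "wrist_force": force on the tool from outside, world axes, zero at the start; "moment": the same for the moment, N m; "width": opening from 0.0 (shut) to 1.0 (fully open); "finger_force": force on a finger pad.
Only numpy, scipy, OpenCV 4.12 (cv2) and the standard library are available. Lean on these libraries where they do the work, as an engineer would, in place of code of your own. Each camera call takes 0.05 s, during which the arm holds its last target. There are 200 camera calls.

### The job

Get the cool box ready for the vials: using the scoop, and without touching the cubes with the gripper, move at least four of the six cooling cubes from the steel tray into the cool box. Leave none lying anywhere but in the tray or the cool box, then lay the scoop down flat, mouth up, with its bowl on its rubber mat and let go. Do not knock over or shift the carton, jars or syringe nearby.

Things in the scene. Friction and masses are not known exactly. Their poses are not given: they have to be found in the camera images.
- tray: fixed open stainless steel instrument tray holding the cubes, outside 200 (x) x 320 (y) x 45 mm high, walls and floor 3 mm thick; origin at the centre of its underside, z up
- coolbox: fixed open square box of thick grey plastic (the cool box), outside 160 x 160 x 80 mm high, walls and floor 12 mm thick (136 mm square inside); origin at the centre of its underside, z up. It may stand on either side of the tray
- mat: fixed flat black rubber mat on which the scoop lies at the start, 270 (x) x 160 (y) x 4 mm; origin at the centre of its underside. On the other side of the tray from the cool box
- scoop: loose aluminium scoop, 130 g: flat-bottomed bowl 80 x 80 mm, walls and floor 2 mm, sides 30 mm high, open at the front (+x), where the floor thins to a 1 mm lip; behind and above it a level white handle bar along x, 18 mm wide, 16 mm high (z 62 to 78 mm), from x = -40 to -145 mm. Origin at the centre of the bowl's underside, x to the mouth, z up
- scoop_grip (a point): point in the middle of the scoop's handle bar, at (-85, 0, 70) mm in the scoop's frame; same axes as the scoop
- scoop_lip (a point): middle of the scoop's front lip, underside, at (40, 0, 0) mm in the scoop's frame
- cube0: one of six equal reusable cooling cubes of smooth hard white plastic, 22 mm with edges rounded by 6 mm, 12 g; origin at its centre
- cube1: one of six equal reusable cooling cubes of smooth hard white plastic, 22 mm with edges rounded by 6 mm, 12 g; origin at its centre
- cube2: one of six equal reusable cooling cubes of smooth hard white plastic, 22 mm with edges rounded by 6 mm, 12 g; origin at its centre
- cube3: one of six equal reusable cooling cubes of smooth hard white plastic, 22 mm with edges rounded by 6 mm, 12 g; origin at its centre
- cube4: one of six equal reusable cooling cubes of smooth hard white plastic, 22 mm with edges rounded by 6 mm, 12 g; origin at its centre
- cube5: one of six equal reusable cooling cubes of smooth hard white plastic, 22 mm with edges rounded by 6 mm, 12 g; origin at its centre
- carton: bystander: closed white carton, 100 x 160 x 60 mm, loose; origin at the centre of its underside
- vial0: bystander: small capped glass jar, 32 mm across, 55 mm tall, standing; origin at the centre of its underside
- vial1: bystander: another such jar, same size and origin
- syringe: bystander: capped syringe lying down, about 175 mm long, 18 mm high; origin under its barrel, x along it

How it is judged:
By the outcome, as a careful person would: the job done as asked, in the order asked, and still so for the second after the job is handed in, with the robot touching nothing.
It also fails if it takes over 67 s, if anything falls off the work surface, if the arm or the gripper's body presses on something with over 40 N, if the wrist force passes 120 N, or if a joint passes its speed limit or range.

## Working session

There is one attempt and no reset: what is moved stays moved. The work goes in short steps, Python scripts to look and compute and a tool call to move; the robot and the scene stay as the last step left them, time stands still between calls to the robot, and variables do not carry over. Pictures are saved under pics/ and viewed, at most 10 in all, crops included, and the job is handed in when it is done.

Besides the shell and the picture viewer there is one more tool, called after ">>>" as name(argument=value, ...), one argument or row to a line, values as JSON. arm_command: Moves the arm, as the interface text tells. Its arguments: {"type":"object","properties":{"targets":{"type":"array","items":{"type":"array","items":{"type":"number"}}},"squeeze":{"type":"number"}},"required":["targets"]}

```bash
ls; mkdir -p pics; python3 - <<'E'
from plant import *
import cv2,numpy as np
print(observe())
for n in("side","top"):
    c=camera(n); cv2.imwrite(f"pics/{n}0.png",cv2.resize(c["pixels"][:,:,::-1],(800,600),interpolation=cv2.INTER_CUBIC))
    print(n,c["vertical_fov"],c["cx"],c["cy"],np.array(c["R"]).round(4).tolist(),c["t"])
    np.savez(f"cam_{n}",R=c["R"],t=c["t"],f=210/np.tan(np.radians(c["vertical_fov"]/2)),c=[c["cx"],c["cy"]])
E
```

```text
pics
{'time': 0.0, 'joint_positions': array([ 6.60340822e+01,  2.83157827e+01,  7.71290819e+01,  4.87462871e-04,
        7.46278507e+01, -5.47335502e+00]), 'qvel': array([ 0.06651488, -0.09566075, -0.0716482 ,  0.00810031, -0.02035498,
       -0.02806652]), 'tau': array([-2.28811157e-03, -8.82180619e+01, -3.83861339e+01, -3.74418196e-04,
        1.01646493e-02, -5.96082509e-05]), 'tcp_pos': array([0.1980966 , 0.59238048, 0.23067897]), 'eef_rot': array([-1.79927661e+02, -7.40350888e-03,  1.61507303e+02]), 'wrist_force': array([-0.75564828,  0.6403547 , -0.33112146]), 'moment': array([-0.01833511,  0.03919934, -0.00894749]), 'finger_force': 0.0, 'width': 1.0009147291879161}
side 50.03150936133698 278.49100384034625 203.8246075069528 [[0.9388, -0.3441, 0.017], [-0.2307, -0.6648, -0.7105], [0.2558, 0.6631, -0.7035]] [-0.5758779   0.17975279  0.97082203]
top 44.175010101962336 284.59766996709953 218.80924621597208 [[0.0076, -1.0, 0.0047], [-0.9961, -0.008, -0.0877], [0.0878, -0.004, -0.9961]] [0.00694375 0.60126282 1.27993216]
```

View pics/side0.png

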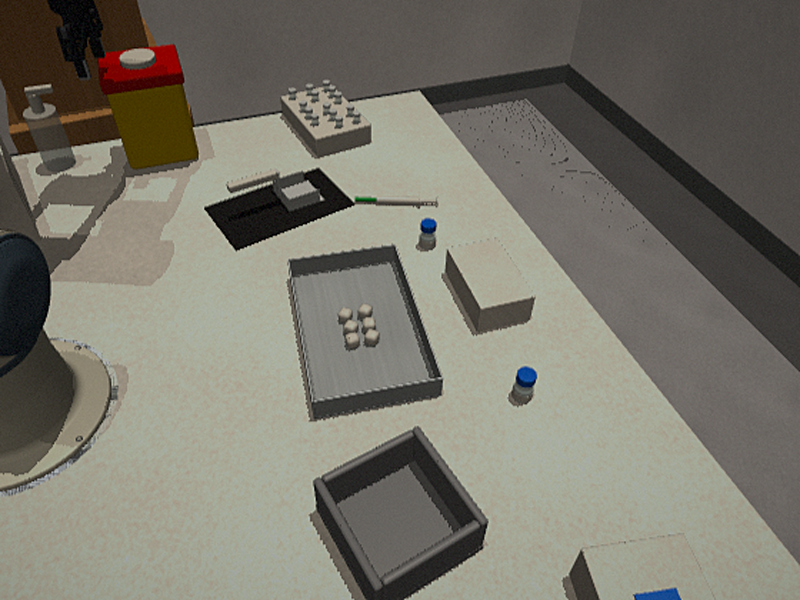

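View pics/top0.png

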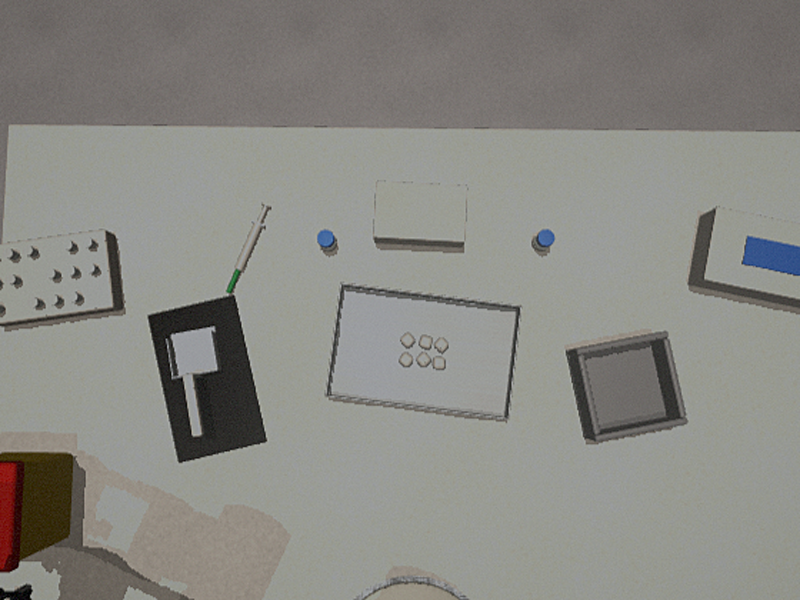

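The side view shows the mat (corners ~(205,208),(320,169),(355,205),(238,248)), with the scoop on it and its handle toward (228,185). The tray is in the middle with the six cubes near (358,325), and the cool box is near (400,515). The top view has the scoop bowl at (195,350), its handle down to (196,436), the tray centred near (425,352) and the cool box near (626,387). Next come enlarged crops for measuring.

```bash
cat > h.py <<'E'
import numpy as np,cv2
C={n:dict(np.load(f"cam_{n}.npz")) for n in("side","top")}
def tri(ps,pt): # original pixels side, top
    A=[];b=[]
    for n,p in(("side",ps),("top",pt)):
        c=C[n];d=np.array([*(np.array(p)-c["c"])/c["f"],1]);d=c["R"].T@d;d/=np.linalg.norm(d);o=-c["R"].T@c["t"]
        P=np.eye(3)-np.outer(d,d);A.append(P);b.append(P@o)
    return np.linalg.lstsq(np.vstack(A),np.hstack(b),rcond=None)[0]
def onz(n,p,z):
    c=C[n];d=c["R"].T@np.array([*(np.array(p)-c["c"])/c["f"],1]);o=-c["R"].T@c["t"];return o+d*(z-o[2])/d[2]
def proj(n,X):
    c=C[n];q=np.atleast_2d(X)@c["R"].T+c["t"];return q[:,:2]/q[:,2:]*c["f"]+c["c"]
def crop(img,x0,y0,x1,y1,s): # bgr
    return cv2.resize(img[y0:y1,x0:x1],None,fx=s,fy=s,interpolation=cv2.INTER_CUBIC)
E
python3 - <<'E'
from plant import *
from h import *
T=camera("top")["pixels"][:,:,::-1];S=camera("side")["pixels"][:,:,::-1]
a=np.zeros((600,800,3),np.uint8)
c=crop(T,100,200,190,328,4.5);a[:c.shape[0],:c.shape[1]]=c
c=crop(S,140,112,252,178,3.5);a[:c.shape[0],407:407+c.shape[1]]=c
c=crop(S,230,205,275,250,7);a[260:260+c.shape[0],420:420+c.shape[1]]=c
cv2.imwrite("pics/c1.png",a)
b=np.zeros((600,800,3),np.uint8)
c=crop(T,226,196,486,314,3);b[:c.shape[0],:c.shape[1]]=c
c=crop(T,274,228,318,262,7);b[360:360+c.shape[0],:c.shape[1]]=c
cv2.imwrite("pics/c2.png",b)
E
```

```text
(no output)
```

View pics/c1.png

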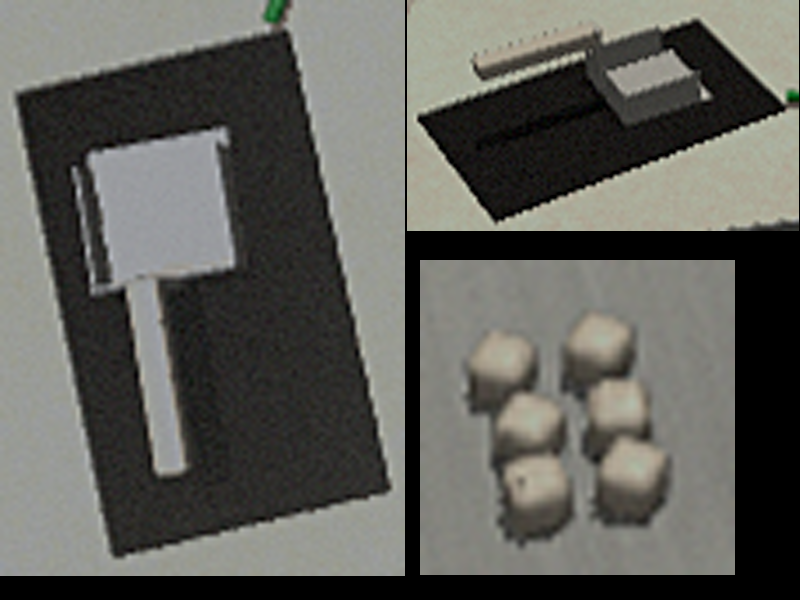

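View pics/c2.png

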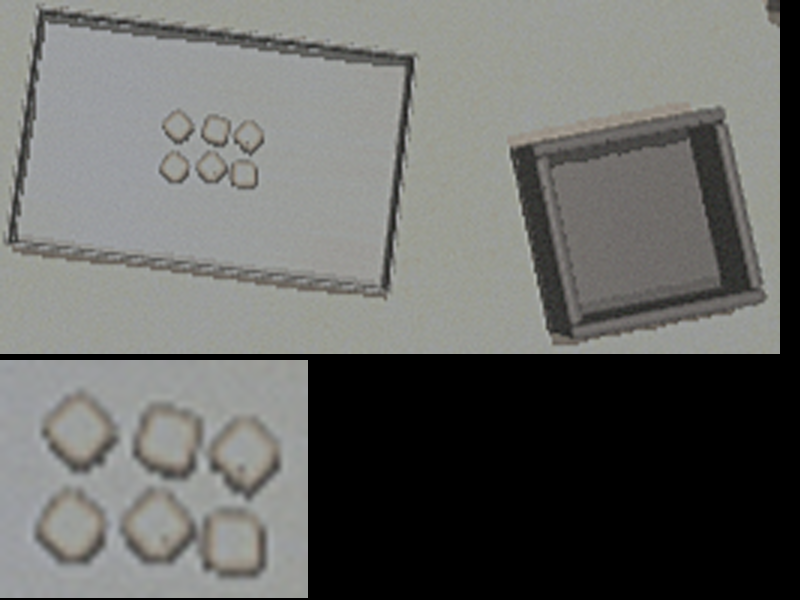

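The crops show the scoop mouth toward image-up (lip ~(87,152)–(226,128)) and the handle end at (155–187,472). The six cubes stand in two rows, and the tray and cool box corners are clear. Now fitting poses.

```bash
cat > fit.py <<'E'
from h import *
from scipy.optimize import least_squares
def o(u,v,x0,y0,s,dx=0,dy=0): return ((u-dx+.5)/s-.5+x0,(v-dy+.5)/s-.5+y0)
t1=lambda u,v:("top",o(u,v,100,200,4.5)); s1=lambda u,v:("side",o(u,v,140,112,3.5,407))
t2=lambda u,v:("top",o(u,v,226,196,3)); s0=lambda u,v:("side",o(u,v,0,0,800/560))
def fit(name,obs,g,fz=True):
    def res(p):
        c,s=np.cos(p[2]),np.sin(p[2]);R=np.array([[c,-s,0],[s,c,0],[0,0,1]]);r=[]
        for (n,px),X in obs: r.append(proj(n,R@(np.array(X)/1000)+[p[0],p[1],p[3]])[0]-px)
        return np.ravel(r)
    q=least_squares(res,g,loss="soft_l1");p=q.x
    print(name,"x %.4f y %.4f yaw %.2f z %.4f"%(p[0],p[1],np.degrees(p[2]),p[3]));print(res(p).reshape(-1,2).round(1).tolist())
    return p
m=[(135,80,4),(135,-80,4),(-135,-80,4),(-135,80,4)]
fit("mat",list(zip([t1(17,92),t1(287,31),t1(389,491),t1(115,556)],m))+list(zip([s1(700,19),s1(786,107),s1(496,221),s1(417,118)],m)),[.55,.33,.2,0])
fit("scoop",[(t1(87,152),(40,40,1)),(t1(225,128),(40,-40,1)),(t1(155,475),(-145,9,78)),(t1(187,470),(-145,-9,78)),(s1(473,60),(-145,9,78)),(s1(484,67),(-145,-9,78)),(s1(482,79),(-145,-9,62)),(s1(712,99),(40,-40,1)),(s1(601,31),(-40,-9,78))],[.55,.33,.2,0])
tr=[(100,160,45),(100,-160,45),(-100,-160,45),(-100,160,45)]
fit("tray",list(zip([t2(40,9),t2(413,57),t2(386,291),t2(10,240)],tr))+list(zip([s0(395,247),s0(441,378),s0(314,405),s0(289,261)],tr)),[.6,0,-.1,0])
b=[(80,80,80),(80,-80,80),(-80,-80,80),(-80,80,80)]
fit("box",list(zip([t2(513,141),t2(722,108),t2(765,296),t2(556,338)],b))+list(zip([s0(418,430),s0(487,520),s0(380,592),s0(316,481)],b)),[.55,-.37,.2,0])
tc=lambda u,v:o(u,v,274,228,7,0,360); sc=lambda u,v:o(u,v,230,205,7,420,260)
T=[tc(79,430),tc(168,438),tc(245,453),tc(71,524),tc(157,525),tc(234,541)]
for p in T: print("cube",onz("top",p,.014).round(4))
E
python3 fit.py
```

```text
mat x 0.4856 y 0.3681 yaw 13.94 z -0.0025
[[-0.6, -0.4], [0.4, -1.2], [0.5, -0.4], [-0.5, 0.2], [-1.0, 0.1], [0.5, 0.5], [-0.7, 0.3], [-0.5, -0.2]]
scoop x 0.5315 y 0.3884 yaw 11.14 z 0.0022
[[-0.1, -0.3], [0.1, -0.7], [-0.2, -0.2], [0.2, -0.5], [-0.8, -0.8], [-1.6, 0.5], [-0.1, 1.8], [-0.0, -0.4], [-0.0, -0.0]]
tray x 0.5363 y -0.0167 yaw -6.96 z -0.0091
[[-1.3, -1.8], [0.7, -1.5], [0.4, 0.2], [-2.3, 0.5], [0.2, -0.2], [1.1, 2.3], [-1.7, -0.2], [-0.9, 0.5]]
box x 0.4802 y -0.3637 yaw 11.82 z -0.0118
[[3.0, -0.3], [-2.8, -2.2], [-2.1, -0.1], [3.1, -0.9], [-0.3, -2.7], [1.4, 0.8], [-2.4, 0.0], [-2.3, 0.4]]
cube [0.5544 0.0106 0.014 ]
cube [ 0.5518 -0.0218  0.014 ]
cube [ 0.5466 -0.0497  0.014 ]
cube [0.5204 0.0132 0.014 ]
cube [ 0.5202 -0.018   0.014 ]
cube [ 0.5147 -0.0459  0.014 ]
```

```bash
cat > fit2.py <<'E'
from fit import *
print("----")
t0=lambda u,v:("top",o(u,v,0,0,800/560))
fit("box",[(t2(537,150),(80,80,80)),(t2(722,108),(80,-80,80)),(t2(765,296),(-80,-80,80)),(t2(575,335),(-80,80,80)),(t2(513,143),(80,80,0)),(t2(556,342),(-80,80,0)),(s0(418,430),(80,80,80)),(s0(487,520),(80,-80,80)),(s0(380,588),(-80,-80,80)),(s0(316,481),(-80,80,80))],[.55,-.37,.2,0])
fit("tray_top_only",list(zip([t2(40,9),t2(413,57),t2(386,291),t2(10,240)],tr))+[(s0(395,247),tr[0]),(s0(441,378),tr[1]),(s0(314,405),tr[2]),(s0(289,261),tr[3]),(s0(318,418),(-100,-160,0)),(s0(441,392),(100,-160,0))],[.6,0,-.1,0])
print("bin base",onz("side",s0(130,165)[1],0),onz("side",s0(195,157)[1],0),onz("top",t0(75,570)[1],0),onz("top",t0(75,455)[1],0))
print("bin lid at z .2/.25",onz("side",s0(183,77)[1],.2),onz("top",t0(20,570)[1],.2), tri(s0(113,86)[1],t0(20,570)[1]))
print("bottle",onz("side",s0(60,168)[1],0))
print("cubeside",[tri(sc(503,360),tc(71,524)).round(4) ,tri(sc(630,478),tc(245,453)).round(4)])
import plant
for k in dir(plant):
    if not k.startswith("_"): print(k,end=" ")
print(getattr(plant,"hold_point_z",None))
E
python3 fit2.py | sed '1,/----/d'
```

```text
box x 0.4796 y -0.3685 yaw 12.21 z -0.0015
[[-2.2, -3.0], [0.5, -2.4], [1.7, 0.1], [0.1, 0.9], [-1.4, 0.7], [-1.8, -4.1], [0.1, -3.7], [3.1, 0.3], [-1.4, 3.6], [-2.5, 0.3]]
tray_top_only x 0.5372 y -0.0159 yaw -6.64 z -0.0074
[[-2.0, -2.0], [0.3, -2.3], [0.4, -0.5], [-2.5, 0.5], [0.0, -1.0], [1.7, 1.1], [-1.0, -0.9], [-1.0, -0.0], [-2.2, 2.2], [0.3, 3.6]]
bin base [0.2040204  0.62463866 0.        ] [0.34476702 0.6112082  0.        ] [0.14816489 0.5872863  0.        ] [0.34628108 0.59657295 0.        ]
bin lid at z .2/.25 [0.35834291 0.5914086  0.2       ] [0.19861941 0.58272002 0.2       ] [0.21361142 0.57399551 0.21336354]
bottle [0.0580593  0.66149044 0.        ]
cubeside [array([0.5208, 0.0131, 0.0199]), array([ 0.5468, -0.0497,  0.0155])]
MotionError camera finish_job hold_point_z observe 0.0187
```

```bash
cat > pl.py <<'E'
from h import *
from plant import *
from scipy.spatial.transform import Rotation as Ro
# scoop pose helper: tool x = -scoop x, tool y = +scoop y?, tool z=-scoop z at nominal grip
def state(): 
    s=observe(); return s["tcp_pos"],Ro.from_euler("xyz",s["eef_rot"],degrees=True),s
def rows(p,R,p2,R2,n,f=1,lim=True):
    out=[];rv=(R.inv()*R2).as_rotvec()
    for i in range(n):
        Ra=R*Ro.from_rotvec(rv*i/n); d=Ra.inv().apply((p2-p)/n)*100
        out.append([*d.round(2),*np.degrees(rv/n).round(2),f])
    print("["+", ".join("["+",".join("%g"%v for v in np.add(r,0.0))+"]" for r in out)+"]")
G=np.array([-.085,0,.070])
# tool pose for a desired scoop pose: lip position (world), scoop yaw, mouth-down tilt (deg), nominal relation R_tool=R_scoop*Rrel
Rrel=Ro.from_matrix(np.diag([-1,1,-1.]))
def scoopR(yaw,tilt=0): return Ro.from_euler("ZY",[yaw,tilt],degrees=True)
def tool_for(pt,yaw,tilt=0,local=(.04,0,0),grip=G,rel=Rrel):
    S=scoopR(yaw,tilt); g=np.array(pt)+S.apply(np.array(grip)-np.array(local)); T=S*rel
    return g+T.apply([0,0,hold_point_z]),T
E
python3 - <<'E'
from pl import *
p,R,s=state()
sc=np.array([.5315,.3884,.004])
a,Ra=tool_for(sc,11.14,0,local=(0,0,0))
print(a,Ra.as_euler("xyz",degrees=True))
b=a+[0,0,.10]
print((Ra*R.inv()).magnitude()*57.3, np.linalg.norm(b-p))
m=p+[0.02,-.04,.0]
rows(p,R,b,Ra,9,-1)
rows(b,Ra,a,Ra,4,-1)
E
```

```text
[0.44810157 0.37197741 0.0553    ] [ 180.      0.   -168.86]
29.63687777370534 0.3417974962681313
[[-3.41,-1.44,0.84,0,0,-3.29,-1], [-3.32,-1.64,0.84,0,0,-3.29,-1], [-3.22,-1.82,0.84,0,0,-3.29,-1], [-3.11,-2.01,0.84,0,0,-3.29,-1], [-2.99,-2.18,0.84,0,0,-3.29,-1], [-2.86,-2.35,0.84,0,0,-3.29,-1], [-2.72,-2.51,0.84,0,0,-3.29,-1], [-2.57,-2.66,0.84,0,0,-3.29,-1], [-2.42,-2.81,0.84,0,0,-3.29,-1]]
[[0,0,2.5,0,0,0,-1], [0,0,2.5,0,0,0,-1], [0,0,2.5,0,0,0,-1], [0,0,2.5,0,0,0,-1]]
```

>>> arm_command(
  targets=[
    [-1, -2, -1, 0, 0, -3, -1],
    [-2, -3, -1, 0, 0, -3, -1],
    [-2, -3, 0, 0, 0, -3, -1],
    [-3, -2.5, 0, 0, 0, -3, -1],
    [-3.3, -2, 0.5, 0, 0, -3, -1],
    [-3.3, -2, 1, 0, 0, -3, -1],
    [-3.3, -2, 1, 0, 0, -3, -1],
    [-3.3, -2, 1.5, 0, 0, -3, -1],
    [-3.3, -2, 1.5, 0, 0, -3, -1],
    [-2, -1.5, 1.5, 0, 0, -2.6, -1],
  ],
  squeeze=110,
)

```text
time: 1.03
tcp_pos: [0.4399, 0.3584, 0.1807]
eef_rot: [180.0, 0.1, -168.8]
wrist_force: [0.8, 0.8, 0.6]
width: 1.003
finger_force: 0.0
```

```bash
python3 - <<'E'
from pl import *
p,R,s=state();print(p,s["eef_rot"],s["joint_positions"].round(1))
a,Ra=tool_for([.5315,.3884,.004],11.14,0,local=(0,0,0))
rows(p,R,a+[0,0,.05],Ra,4,-1);rows(a,Ra,a-[0,0,.0501],Ra,3,-1)
T=camera("top")["pixels"][:,:,::-1].copy();S=camera("side")["pixels"][:,:,::-1].copy()
def draw(im,n,pose,hx,hy,zs,k=3):
    im=cv2.resize(im,None,fx=k,fy=k,interpolation=cv2.INTER_CUBIC)
    return im
def boxl(n,pose,hx,hy,z):
    c,s_=np.cos(np.radians(pose[2])),np.sin(np.radians(pose[2]))
    return proj(n,[[pose[0]+c*x-s_*y,pose[1]+s_*x+c*y,z] for x,y in((hx,hy),(hx,-hy),(-hx,-hy),(-hx,hy))])
def ov(im,n,x0,y0,x1,y1,k):
    c=crop(im,x0,y0,x1,y1,k)
    for pose,hx,hy,z,col in[((.5365,-.0165,-6.8),.1,.16,.045,(0,0,255)),((.5365,-.0165,-6.8),.097,.157,.003,(0,255,0)),((.4796,-.3660,12),.08,.08,.08,(0,0,255)),((.4796,-.3660,12),.068,.068,.012,(0,255,0))]:
        q=(boxl(n,pose,hx,hy,z)-[x0,y0]+.5)*k-.5
        cv2.polylines(c,[np.round(q*8).astype(int)],True,col,1,cv2.LINE_AA,3)
    return c
a=np.zeros((600,800,3),np.uint8)
c=ov(T,"top",226,190,486,320,2.2);a[:c.shape[0],:c.shape[1]]=c
c=ov(S,"side",195,165,345,420,1.2*1.0);a[290:290+c.shape[0],:c.shape[1]]=c
c=ov(S,"side",195,165,320,297,2.3);a[290:290+c.shape[0],190:190+c.shape[1]]=c[:310]
c=ov(S,"side",215,295,345,420,2.3);a[290:290+c.shape[0],490:490+c.shape[1]]=c
cv2.imwrite("pics/ov.png",a)
E
```

```text
[0.43985081 0.35837418 0.18073292] [ 1.79998391e+02  7.27542021e-02 -1.68815897e+02] [ 33.2  26.8  89.   -0.   64.2 -68. ]
[[-0.27,0.29,1.89,0,0.02,0.01,-1], [-0.27,0.29,1.89,0,0.02,0.01,-1], [-0.27,0.29,1.89,0,0.02,0.01,-1], [-0.27,0.29,1.89,0,0.02,0.01,-1]]
[[0,0,1.67,0,0,0,-1], [0,0,1.67,0,0,0,-1], [0,0,1.67,0,0,0,-1]]
```

View pics/ov.png

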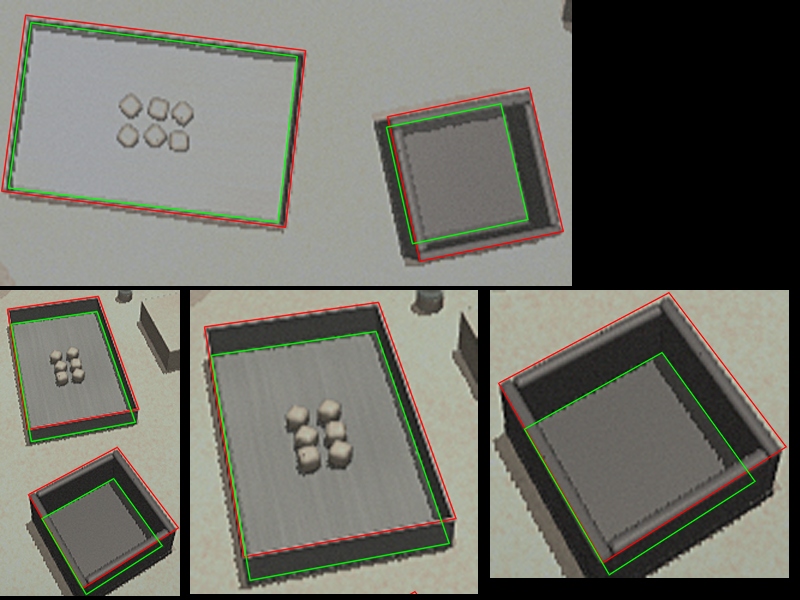

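The overlay matches the tray and cool box to within a few mm, with the true positions about 2–3 mm toward −x/−y. Next I descend and grip the handle.

>>> arm_command(
  targets=[
    [-0.4, 0.4, 2, 0, 0, 0, -1],
    [-0.4, 0.4, 2.5, 0, 0, 0, -1],
    [-0.3, 0.35, 2.5, 0, 0, 0, -1],
    [0, 0, 2.5, 0, 0, 0, -1],
    [0, 0, 2, 0, 0, 0, -1],
    [0, 0, 1, 0, 0, 0, -1],
    [0, 0, 0, 0, 0, 0, -1],
  ],
)

```text
time: 1.72
tcp_pos: [0.4441, 0.3732, 0.0546]
eef_rot: [-179.9, -0.2, -168.9]
wrist_force: [-0.3, 0.4, -0.4]
width: 1.0
finger_force: 0.0
```

>>> arm_command(
  targets=[
    [0, 0, 0, 0, 0, 0, 1],
    [0, 0, 0, 0, 0, 0, 1],
    [0, 0, 0, 0, 0, 0, 1],
    [0, 0, 0, 0, 0, 0, 1],
    [0, 0, 0, 0, 0, 0, 1],
    [0, 0, 0, 0, 0, 0, 1],
    [0, 0, 0, 0, 0, 0, 1],
    [0, 0, 0, 0, 0, 0, 1],
  ],
  squeeze=110,
)

```text
time: 2.38
tcp_pos: [0.4456, 0.3737, 0.0569]
eef_rot: [180.0, 0.0, -168.9]
wrist_force: [-1.8, -0.6, 7.7]
width: 0.189
finger_force: 107.1
```

>>> arm_command(
  targets=[
    [0, 0, -1, 0, 0, 0, 1],
    [0, 0, -2, 0, 0, 0, 1],
    [0, 0, -3, 0, 0, 0, 1],
    [0, 0, -3, 0, 0, 0, 1],
    [0, 0, -2, 0, 0, 0, 1],
    [0, 0, -1, 0, 0, 0, 1],
    [0, 0, 0, 0, 0, 0, 1],
  ],
)

```text
time: 2.97
tcp_pos: [0.4463, 0.3741, 0.1787]
eef_rot: [179.9, 0.2, -168.9]
wrist_force: [0.7, 0.7, -1.8]
width: 0.186
finger_force: 107.2
```

```bash
python3 - <<'E'
from pl import *
p,R,s=state();print(p,s["eef_rot"],s["joint_positions"].round(1),s["wrist_force"],s["moment"])
T=camera("top")["pixels"][:,:,::-1];S=camera("side")["pixels"][:,:,::-1]
g=np.array([-.087,0,.0716]);S0=R*Rrel.inv();gp=p+R.apply([0,0,-hold_point_z])
a=np.zeros((600,800,3),np.uint8)
P=[(.04,.04,.001),(.04,-.04,.001),(-.04,-.04,0),(-.04,.04,0),(-.145,.009,.078),(-.145,-.009,.078),(-.145,-.009,.062)]
for n,im,x0,y0,x1,y1,k,ox in(("top",T,60,170,190,330,3.5,0),("side",S,130,40,250,170,2.7,460)):
    c=crop(im,x0,y0,x1,y1,k);q=(proj(n,[S0.apply(np.array(v)-g)+gp for v in P])-[x0,y0]+.5)*k-.5
    for u in q: cv2.circle(c,tuple(int(round(v)) for v in u),3,(0,0,255),1)
    a[:c.shape[0],ox:ox+c.shape[1]]=c[:600,:800-ox]
cv2.imwrite("pics/grip.png",a)
E
```

```text
[0.44625211 0.37405121 0.1787158 ] [ 179.91421303    0.20084741 -168.89760041] [ 34.1  28.   87.1   0.   64.7 -67. ] [ 0.66639965  0.67385443 -1.83428481] [0.00540424 0.07862665 0.01376319]
```

View pics/grip.png

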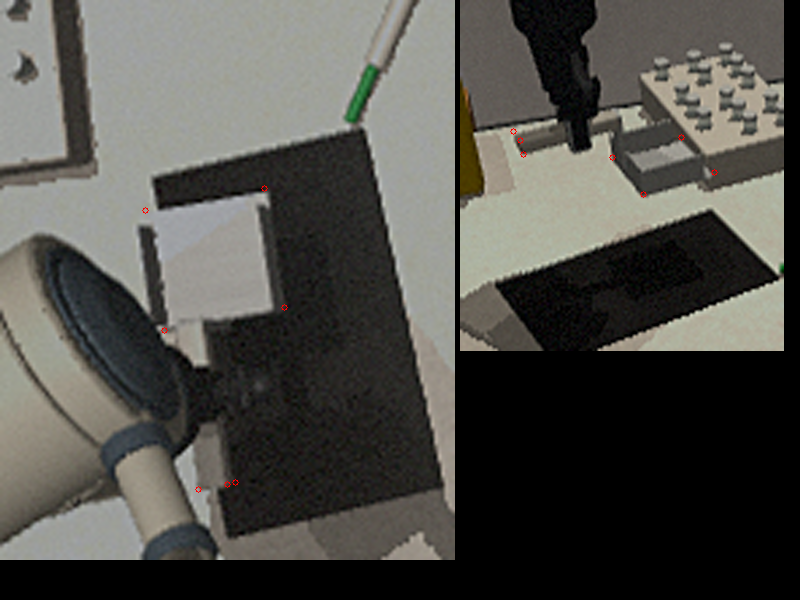

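The scoop is level in the grip. Its lip is within about 3 mm of the prediction, with slightly more −y yaw. Next is the transit to the tray.

```bash
sed -i 's/^G=.*/G=np.array([-.0855,0,.0716])/' pl.py; python3 - <<'E'
from pl import *
p,R,s=state()
b,Rb=tool_for([.540,.047,.10],-96.8,2); print(b)
rows(p,R,b,Rb,17)
E
```

```text
[0.55463205 0.16970806 0.15724766]
[[-0.4,-1.3,0.11,-0.11,0.08,6.35,1], [-0.54,-1.25,0.11,-0.11,0.08,6.35,1], [-0.68,-1.18,0.1,-0.11,0.08,6.35,1], [-0.8,-1.1,0.1,-0.11,0.08,6.35,1], [-0.92,-1,0.1,-0.11,0.08,6.35,1], [-1.03,-0.89,0.09,-0.11,0.08,6.35,1], [-1.12,-0.78,0.09,-0.11,0.08,6.35,1], [-1.2,-0.65,0.09,-0.11,0.08,6.35,1], [-1.26,-0.51,0.08,-0.11,0.08,6.35,1], [-1.31,-0.37,0.08,-0.11,0.08,6.35,1], [-1.34,-0.22,0.08,-0.11,0.08,6.35,1], [-1.36,-0.07,0.08,-0.11,0.08,6.35,1], [-1.36,0.08,0.07,-0.11,0.08,6.35,1], [-1.34,0.23,0.07,-0.11,0.08,6.35,1], [-1.31,0.38,0.07,-0.11,0.08,6.35,1], [-1.26,0.52,0.07,-0.11,0.08,6.35,1], [-1.2,0.65,0.07,-0.11,0.08,6.35,1]]
```

>>> arm_command(
  targets=[
    [-0.4, -1.3, 0.1, -0.1, 0.1, 6.4, 1],
    [-0.5, -1.2, 0.1, -0.1, 0.1, 6.4, 1],
    [-0.7, -1.2, 0.1, -0.1, 0.1, 6.4, 1],
    [-0.8, -1.1, 0.1, -0.1, 0.1, 6.4, 1],
    [-0.9, -1, 0.1, -0.1, 0.1, 6.4, 1],
    [-1, -0.9, 0.1, -0.1, 0.1, 6.4, 1],
    [-1.1, -0.8, 0.1, -0.1, 0.1, 6.4, 1],
    [-1.2, -0.7, 0.1, -0.1, 0.1, 6.4, 1],
    [-1.3, -0.5, 0.1, -0.1, 0.1, 6.4, 1],
  ],
)

```text
time: 3.82
tcp_pos: [0.5013, 0.264, 0.1641]
eef_rot: [179.8, -1.2, 133.2]
wrist_force: [0.2, -0.6, -0.8]
width: 0.187
finger_force: 107.2
```

>>> arm_command(
  targets=[
    [-1.3, -0.4, 0, -0.1, 0.1, 6.4, 1],
    [-1.3, -0.2, 0.1, -0.1, 0.1, 6.4, 1],
    [-1.4, 0, 0.1, -0.1, 0.1, 6.4, 1],
    [-1.4, 0.1, 0.1, -0.1, 0.1, 6.4, 1],
    [-1.3, 0.2, 0.1, -0.1, 0.1, 6.4, 1],
    [-1.3, 0.4, 0.1, -0.1, 0.1, 6.4, 1],
    [-1.3, 0.5, 0.1, -0.1, 0.1, 6.4, 1],
    [-1.2, 0.7, 0, -0.1, 0.1, 6, 1],
    [0, 0, 0, 0, 0, 0, 1],
  ],
)

```text
time: 4.57
tcp_pos: [0.5535, 0.1668, 0.1552]
eef_rot: [-179.5, -2.0, 82.2]
wrist_force: [0.4, -0.6, -1.5]
width: 0.186
finger_force: 107.4
```

```bash
python3 - <<'E'
from pl import *
p,R,s=state();print(p,s["eef_rot"],s["joint_positions"].round(1),s["wrist_force"])
b,Rb=tool_for([.540,.047,.02],-96.8,2); print(b)
rows(p,R,b,Rb,5)
c,Rc=tool_for([.540,.047,.003],-96.8,2); print(c)
S0=R*Rrel.inv();print("lip",S0.apply(np.array([.04,0,0])-G)+p+R.apply([0,0,-hold_point_z]))
E
```

```text
[0.55345785 0.16675039 0.15517523] [-179.53334422   -1.96247363   82.22445271] [ 9.7 29.2 89.3  2.3 61.3 16.3] [ 0.4031282  -0.63529083 -1.53825797]
[0.55463205 0.16970806 0.07724766]
[[0.01,0.03,1.56,-0.09,0.01,-0.2,1], [0.01,0.03,1.56,-0.09,0.01,-0.2,1], [0.01,0.02,1.56,-0.09,0.01,-0.2,1], [0.01,0.02,1.56,-0.09,0.01,-0.2,1], [0.01,0.02,1.56,-0.09,0.01,-0.2,1]]
[0.55463205 0.16970806 0.06024766]
lip [0.53630677 0.04433034 0.09801028]
```

>>> arm_command(
  targets=[
    [0, 0.05, 1.6, -0.1, 0, -0.2, 1],
    [0, 0.05, 2, -0.1, 0, -0.2, 1],
    [0, 0.05, 2, -0.1, 0, -0.2, 1],
    [0, 0, 1.5, -0.1, 0, -0.2, 1],
    [0, 0, 1.2, 0, 0, -0.1, 1],
    [0, 0, 0.6, 0, 0, 0, 1],
    [0, 0, 0.3, 0, 0, 0, 1],
    [0, 0, 0, 0, 0, 0, 1],
  ],
)

```text
time: 5.23
tcp_pos: [0.5545, 0.172, 0.0643]
eef_rot: [180.0, -2.0, 83.6]
wrist_force: [0.0, -0.5, -1.3]
width: 0.186
finger_force: 107.4
```

>>> arm_command(
  targets=[
    [0, 0, 0.1, 0, 0, 0, 1],
    [0, 0, 0.1, 0, 0, 0, 1],
  ],
)

```text
time: 5.4
tcp_pos: [0.5555, 0.172, 0.0637]
eef_rot: [179.8, -2.0, 83.6]
wrist_force: [-0.2, -0.3, -0.7]
width: 0.188
finger_force: 107.4
```

>>> arm_command(
  targets=[
    [0, 0, 0.1, 0, 0, 0, 1],
    [0, 0, 0, 0, 0, 0, 1],
  ],
)

```text
time: 5.57
tcp_pos: [0.5552, 0.172, 0.0624]
eef_rot: [179.9, -2.0, 83.6]
wrist_force: [0.5, 0.6, -1.0]
width: 0.189
finger_force: 107.4
```

>>> arm_command(
  targets=[
    [0, 0, 0.1, 0, 0, 0, 1],
    [0, 0, 0, 0, 0, 0, 1],
  ],
)

```text
time: 5.73
tcp_pos: [0.5552, 0.172, 0.0613]
eef_rot: [179.9, -2.0, 83.6]
wrist_force: [0.1, 0.8, -1.4]
width: 0.188
finger_force: 107.4
```

>>> arm_command(
  targets=[
    [0, 0, 0.1, 0, 0, 0, 1],
    [0, 0, 0, 0, 0, 0, 1],
  ],
)

```text
time: 5.9
tcp_pos: [0.5553, 0.1721, 0.0602]
eef_rot: [179.9, -2.0, 83.6]
wrist_force: [0.7, 0.1, 1.2]
width: 0.184
finger_force: 107.7
```

>>> arm_command(
  targets=[
    [0, 0, 0.1, 0, 0, 0, 1],
    [0, 0, 0, 0, 0, 0, 1],
  ],
)

```text
time: 6.07
tcp_pos: [0.5554, 0.1722, 0.0593]
eef_rot: [179.9, -2.0, 83.6]
wrist_force: [0.7, 1.7, 3.7]
width: 0.186
finger_force: 108.1
```

>>> arm_command(
  targets=[
    [-0.7, 0, -0.03, 0, 0, 0, 1],
    [-1, 0, -0.03, 0, 0, 0, 1],
    [-1, 0, -0.03, 0, 0, 0, 1],
    [-1, 0, -0.04, 0, 0, 0, 1],
    [-1, 0, -0.04, 0, 0, 0, 1],
    [-1, 0, -0.04, 0, 0, 0, 1],
    [-1, 0, -0.04, 0, 0, 0, 1],
    [-1, 0, -0.04, 0, 0, 0, 1],
    [-1, 0, -0.04, 0, 0, 0, 1],
    [-1, 0, -0.04, 0, 0, 0, 1],
  ],
)

```text
time: 6.9
tcp_pos: [0.5441, 0.0745, 0.0594]
eef_rot: [179.9, -2.0, 83.6]
wrist_force: [-0.0, 4.0, 4.5]
width: 0.192
finger_force: 108.2
```

>>> arm_command(
  targets=[
    [-1, 0, -0.04, 0, 0, 0, 1],
    [-1, 0, -0.04, 0, 0, 0, 1],
    [-1, 0, -0.04, 0, 0, 0, 1],
    [-0.7, 0, -0.03, 0, 0, 0, 1],
    [-0.3, 0, 0, 0, 0, 0, 1],
  ],
)

```text
time: 7.32
tcp_pos: [0.5397, 0.0346, 0.0595]
eef_rot: [179.9, -2.0, 83.5]
wrist_force: [0.9, 4.0, 4.5]
width: 0.19
finger_force: 108.1
```

```bash
cat > look.py <<'E'
import sys
from pl import *
p,R,s=state();print(p,s["eef_rot"],s["joint_positions"].round(1),s["wrist_force"])
S0=R*Rrel.inv();print("lip",S0.apply(np.array([.04,0,0])-G)+p+R.apply([0,0,-hold_point_z]))
T=camera("top")["pixels"][:,:,::-1];S=camera("side")["pixels"][:,:,::-1]
v=[int(x) for x in sys.argv[2:]]
a=np.zeros((600,800,3),np.uint8)
for im,(x0,y0,x1,y1,k),ox in((T,v[:5],0),(S,v[5:],402)):
    c=crop(im,x0,y0,x1,y1,k)[:600,:398];a[:c.shape[0],ox:ox+c.shape[1]]=c
cv2.imwrite(f"pics/{sys.argv[1]}.png",a)
E
python3 look.py push 240 190 373 315 3 200 165 333 300 3
```

```text
[0.53965563 0.03464498 0.05951102] [179.89893374  -2.02901253  83.54059508] [-3.9 34.8 99.3  2.8 45.8  0.6] [0.85469212 3.95775524 4.47783831]
lip [ 0.52584925 -0.08812957  0.00220087]
```

View pics/push.png

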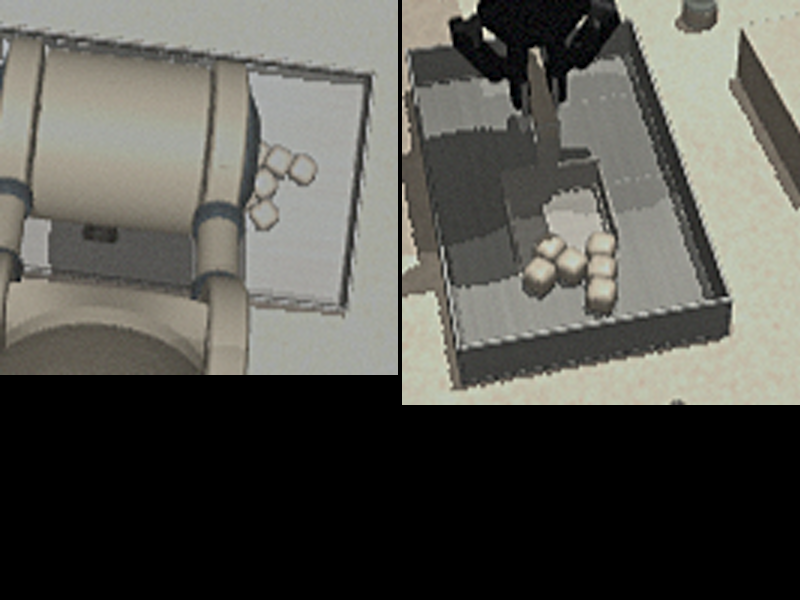

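The top view shows the cubes ahead of the lip (270–300,165–215). The side view shows a V of cubes at the mouth, with one row of three near the far side wall (603,215). All are within the mouth, so I continue to the end wall with a small shift toward +x.

>>> arm_command(
  targets=[
    [-0.6, 0.1, -0.03, 0, 0, 0, 1],
    [-0.8, 0.1, -0.03, 0, 0, 0, 1],
    [-0.8, 0.1, -0.03, 0, 0, 0, 1],
    [-0.8, 0.1, -0.03, 0, 0, 0, 1],
    [-0.8, 0, -0.03, 0, 0, 0, 1],
    [-0.8, 0, -0.03, 0, 0, 0, 1],
    [-0.8, 0, -0.03, 0, 0, 0, 1],
    [-0.6, 0, -0.02, 0, 0, 0, 1],
  ],
)

```text
time: 8.08
tcp_pos: [0.5369, -0.0253, 0.0597]
eef_rot: [179.9, -2.0, 83.6]
wrist_force: [0.2, 3.7, 3.3]
width: 0.192
finger_force: 108.1
```

>>> arm_command(
  targets=[
    [-0.6, 0, -0.02, 0, 0, 0, 1],
    [-0.6, 0, -0.02, 0, 0, 0, 1],
    [-0.4, 0, -0.01, 0, 0, 0, 1],
  ],
)

```text
time: 8.33
tcp_pos: [0.5357, -0.0397, 0.06]
eef_rot: [179.8, -2.2, 83.5]
wrist_force: [6.9, 40.7, 22.6]
width: 0.189
finger_force: 111.3
```

```bash
python3 look.py push2 295 190 428 315 3 210 190 310 300 3 ; python3 -c "
import cv2;a=cv2.imread('pics/push2.png');cv2.imwrite('pics/push2.png',a[:420])"
```

```text
[ 0.53572305 -0.03973286  0.06000783] [179.83832259  -2.15297709  83.50309169] [-12.   34.6  99.6   3.   45.9  -7.6] [ 6.88613455 40.72606835 22.60293838]
lip [ 0.52190597 -0.1623812   0.00243064]
```

View pics/push2.png

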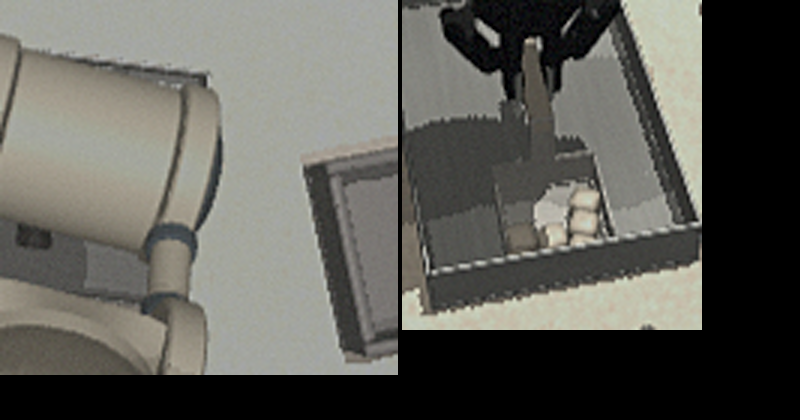

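The wrist force jumped to 40 N with the lip at the end wall. The side view shows the cubes inside the bowl mouth at (585,198–240), (555,235) and (525,235). Next I tilt the mouth up along the wall so the front cubes slide back.

```bash
cat >> pl.py <<'E'
def seq(p,R,poses,f=1):
    o=[]
    for p2,R2 in poses:
        d=R.inv().apply(p2-p)*100; rv=np.degrees((R.inv()*R2).as_rotvec()); o.append([*d.round(2),*rv.round(1),f]); p,R=p2,R2
    print("["+", ".join("["+",".join("%g"%v for v in np.add(r,0.0))+"]" for r in o)+"]"); return p,R
def lipnow(p,R): return (R*Rrel.inv()).apply(np.array([.04,0,0])-G)+p+R.apply([0,0,-hold_point_z])
E
python3 - <<'E'
from pl import *
p,R,s=state();L=lipnow(p,R);d=np.array([np.cos(np.radians(-96.5)),np.sin(np.radians(-96.5)),0])
P=[]
for t in(-2,-6,-10,-14,-18,-22,-25):
    l=L-.001*d; l=np.array([l[0],l[1],L[2]+.0015+.08*np.sin(np.radians(-t))]);P.append(tool_for(l,-96.5,t))
p,R=seq(p,R,P)
print(p)
rows(p,R,p+[0,0,.12],R,4)
E
```

```text
[[0.47,0.01,0.5,0.2,-4.1,0,1], [0.32,0,0.33,0,-4,0,1], [0.28,0,0.34,0,-4,0,1], [0.24,0,0.35,0,-4,0,1], [0.21,0,0.37,0,-4,0,1], [0.18,0,0.39,0,-4,0,1], [0.12,0,0.31,0,-3,0,1]]
[ 0.53731028 -0.02612027  0.03267639]
[[-1.27,0,-2.72,0,0,0,1], [-1.27,0,-2.72,0,0,0,1], [-1.27,0,-2.72,0,0,0,1], [-1.27,0,-2.72,0,0,0,1]]
```

>>> arm_command(
  targets=[
    [0.45, 0, 0.35, 0, -4, 0, 1],
    [0.32, 0, 0.3, 0, -4, 0, 1],
    [0.28, 0, 0.34, 0, -4, 0, 1],
  ],
)

```text
time: 8.68
tcp_pos: [0.5366, -0.0308, 0.0496]
eef_rot: [179.8, 10.2, 83.5]
wrist_force: [-0.4, -0.2, -2.1]
width: 0.189
finger_force: 107.8
```

>>> arm_command(
  targets=[
    [0.24, 0, 0.33, 0, -4, 0, 1],
    [0.21, 0, 0.35, 0, -4, 0, 1],
    [0.18, 0, 0.35, 0, -4, 0, 1],
    [0.12, 0, 0.3, 0, -3, 0, 1],
    [0, 0, 0, 0, 0, 0, 1],
  ],
)

```text
time: 9.1
tcp_pos: [0.5364, -0.0256, 0.0335]
eef_rot: [-180.0, 25.1, 83.7]
wrist_force: [-0.7, 0.4, -2.2]
width: 0.185
finger_force: 107.8
```

```bash
python3 look.py tilt 295 190 428 315 3 205 165 338 295 3; python3 -c "
import cv2;a=cv2.imread('pics/tilt.png');cv2.imwrite('pics/tilt.png',cv2.resize(a[:390,402:],None,fx=1.5,fy=1.5))"
```

```text
[ 0.53637515 -0.02556791  0.03347752] [-179.98750698   25.14198052   83.72624628] [  5.8  41.5  97.1 -32.   51.6  34.5] [-0.65051423  0.40688503 -2.1589133 ]
lip [ 0.52149245 -0.16083674  0.03890967]
```

View pics/tilt.png

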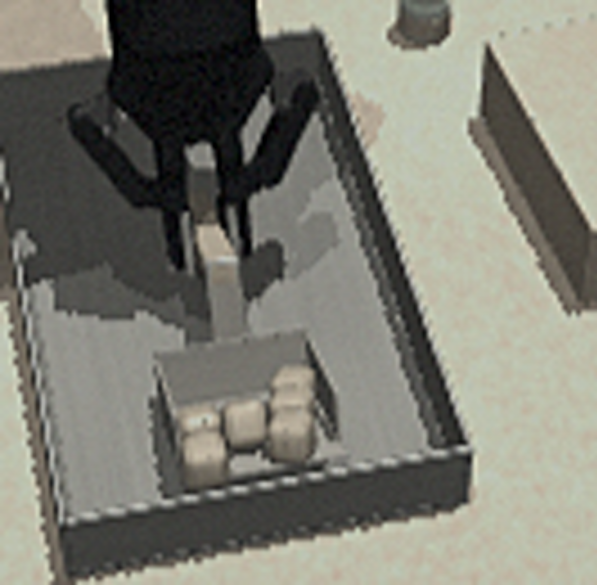

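All six cubes are in the tilted bowl (185–310,380–480), slid back from the mouth. Next I lift, carry them over the cool box and pour.

```bash
python3 - <<'E'
from pl import *
p,R,s=state();L=lipnow(p,R)
def st(L0,y0,t0,L1,y1,t1,n,w=None):
    return [tool_for(np.array(L0)+(np.array(L1)-L0)*k/n,y0+(y1-y0)*k/n,t0+(t1-t0)*k/n) for k in range(1,n+1)]
A=L+[0,0,.13];B=np.array([.480,-.388,.17]);H=-78
p,R=seq(p,R,st(L,-96.3,-25,A,-96.3,-25,6))
p,R=seq(p,R,st(A,-96.3,-25,B,H,-25,16)); print(p)
C_=np.array([.480,-.388,.095]);p,R=seq(p,R,st(B,H,-25,C_,H,15,8));print(p)
D=np.array([.478,-.380,.05]);p,R=seq(p,R,st(C_,H,15,D,H,55,6));print(p)
E
```

```text
[[-0.9,-0.01,-1.94,0,-0.1,-0.1,1], [-0.92,0,-1.96,0,0,0,1], [-0.92,0,-1.96,0,0,0,1], [-0.92,0,-1.96,0,0,0,1], [-0.92,0,-1.96,0,0,0,1], [-0.92,0,-1.96,0,0,0,1]]
[[-1.31,-0.37,0.6,-0.5,0,-1,1], [-1.3,-0.4,0.6,-0.5,0,-1,1], [-1.3,-0.43,0.6,-0.5,0,-1,1], [-1.3,-0.46,0.6,-0.5,0,-1,1], [-1.29,-0.49,0.6,-0.5,0,-1,1], [-1.29,-0.52,0.6,-0.5,0,-1,1], [-1.28,-0.54,0.59,-0.5,0,-1,1], [-1.28,-0.57,0.59,-0.5,0,-1,1], [-1.27,-0.6,0.59,-0.5,0,-1,1], [-1.27,-0.63,0.59,-0.5,0,-1,1], [-1.26,-0.66,0.58,-0.5,0,-1,1], [-1.25,-0.68,0.58,-0.5,0,-1,1], [-1.25,-0.71,0.58,-0.5,0,-1,1], [-1.24,-0.74,0.57,-0.5,0,-1,1], [-1.23,-0.77,0.57,-0.5,0,-1,1], [-1.22,-0.79,0.56,-0.5,0,-1,1]]
[ 0.45170361 -0.25487594  0.16490509]
[[-0.11,0,-0.22,0,5,0,1], [-0.19,0,-0.19,0,5,0,1], [-0.27,0,-0.17,0,5,0,1], [-0.35,0,-0.15,0,5,0,1], [-0.43,0,-0.14,0,5,0,1], [-0.51,0,-0.14,0,5,0,1], [-0.59,0,-0.14,0,5,0,1], [-0.67,0,-0.15,0,5,0,1]]
[ 0.45764281 -0.28281767  0.17857927]
[[-0.76,0,-0.66,0,6.7,0,1], [-0.85,0,-0.67,0,6.7,0,1], [-0.93,0,-0.7,0,6.7,0,1], [-1.02,0,-0.73,0,6.7,0,1], [-1.09,0,-0.77,0,6.7,0,1], [-1.17,0,-0.82,0,6.7,0,1]]
[ 0.47204318 -0.35197539  0.18314578]
```

>>> arm_command(
  targets=[
    [-0.5, 0, -1, 0, 0, 0, 1],
    [-0.9, 0, -1.9, 0, 0, 0, 1],
    [-1, 0, -2.2, 0, 0, 0, 1],
    [-1, 0, -2.2, 0, 0, 0, 1],
    [-1, 0, -2.2, 0, 0, 0, 1],
    [-0.7, 0, -1.5, 0, 0, 0, 1],
    [-0.4, 0, -0.8, 0, 0, 0, 1],
    [-0.7, -0.2, 0.3, -0.3, 0, -0.5, 1],
    [-1, -0.4, 0.5, -0.5, 0, -1, 1],
    [-1.3, -0.4, 0.6, -0.5, 0, -1, 1],
  ],
)

```text
time: 10.03
tcp_pos: [0.5227, -0.0592, 0.1644]
eef_rot: [179.8, 24.9, 86.4]
wrist_force: [-0.2, -0.7, -2.3]
width: 0.191
finger_force: 107.8
```

>>> arm_command(
  targets=[
    [-1.3, -0.4, 0.6, -0.5, 0, -1, 1],
    [-1.3, -0.5, 0.6, -0.5, 0, -1, 1],
    [-1.3, -0.5, 0.6, -0.5, 0, -1, 1],
    [-1.3, -0.5, 0.6, -0.5, 0, -1, 1],
    [-1.3, -0.5, 0.6, -0.5, 0, -1, 1],
    [-1.3, -0.6, 0.6, -0.5, 0, -1, 1],
    [-1.3, -0.6, 0.6, -0.5, 0, -1, 1],
    [-1.3, -0.6, 0.6, -0.5, 0, -1, 1],
    [-1.3, -0.7, 0.6, -0.5, 0, -1, 1],
    [-1.2, -0.7, 0.6, -0.5, 0, -1, 1],
  ],
)

```text
time: 10.87
tcp_pos: [0.4695, -0.2035, 0.164]
eef_rot: [179.5, 25.0, 97.4]
wrist_force: [-0.0, -0.6, -2.0]
width: 0.191
finger_force: 107.8
```

>>> arm_command(
  targets=[
    [-1.2, -0.7, 0.6, -0.5, 0, -1, 1],
    [-1.2, -0.7, 0.6, -0.5, 0, -1, 1],
    [-1.2, -0.8, 0.6, -0.5, 0, -1, 1],
    [-0.8, -0.5, 0.4, -0.5, 0, -1, 1],
    [-0.4, -0.2, 0.2, 0, 0, -0.5, 1],
    [0, 0, 0, 0, 0, 0, 1],
  ],
)

```text
time: 11.37
tcp_pos: [0.4499, -0.261, 0.1625]
eef_rot: [179.6, 25.0, 102.2]
wrist_force: [-0.2, 0.0, -2.0]
width: 0.189
finger_force: 107.7
```

```bash
python3 - <<'E'
from pl import *
p,R,s=state();print(p,s["eef_rot"],s["joint_positions"].round(1),s["wrist_force"],lipnow(p,R))
B=np.array([.480,-.388,.17]);H=-78
seq(p,R,[tool_for(B,H,-25)])
T=camera("top")["pixels"][:,:,::-1];cv2.imwrite("pics/over.png",crop(T,340,180,520,330,3))
E
```

```text
[ 0.44987859 -0.26095035  0.16248071] [179.58844783  25.04679501 102.24025448] [-24.3  21.9 109.8 -33.7  37.3 -11.4] [-0.16552139  0.02114499 -1.99261619] [ 0.47910328 -0.39386935  0.16768801]
[[0.4,0.31,-0.45,0.5,0,0.2,1]]
```

View pics/over.png

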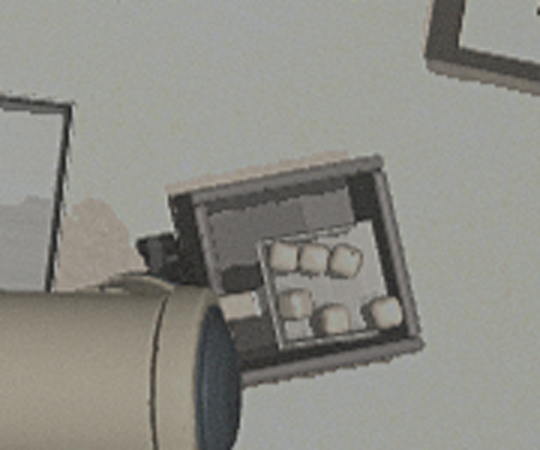

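All six cubes are in the bowl above the box, with one near the mouth at (385,312). I compare the lip's observed position (~(390,280)) with the prediction before pouring.

```bash
python3 - <<'E'
from pl import *
p,R,s=state();S0=R*Rrel.inv();gp=p+R.apply([0,0,-hold_point_z])
for v in[(.04,.04,.03),(.04,-.04,.03),(-.04,.04,.03),(-.04,-.04,.03),(.04,0,0)]:
    X=S0.apply(np.array(v)-G)+gp; print(v,X.round(3),((proj("top",X)[0]-[340,180]+.5)*3-.5).round(0))
c,s_=np.cos(np.radians(12)),np.sin(np.radians(12))
for x,y in((.08,.08),(.08,-.08),(-.08,-.08)): print("box",((proj("top",[.476+c*x-s_*y,-.368+s_*x+c*y,.08])[0]-[340,180]+.5)*3-.5).round(0))
# pour plan from here, keep yaw, tilt
def st(L0,y0,t0,L1,y1,t1,n): return [tool_for(np.array(L0)+(np.array(L1)-L0)*k/n,y0+(y1-y0)*k/n,t0+(t1-t0)*k/n) for k in range(1,n+1)]
L=lipnow(p,R);H=-78
C_=np.array([.480,-.385,.095]);p,R=seq(p,R,st(L,H,-25,C_,H,15,8))
D=np.array([.478,-.378,.05]);p,R=seq(p,R,st(C_,H,15,D,H,55,6));print(p)
E
```

```text
(0.04, 0.04, 0.03) [ 0.516 -0.372  0.195] [362. 218.]
(0.04, -0.04, 0.03) [ 0.438 -0.39   0.195] [387. 326.]
(-0.04, 0.04, 0.03) [ 0.5   -0.302  0.161] [252. 239.]
(-0.04, -0.04, 0.03) [ 0.422 -0.319  0.161] [277. 344.]
(0.04, 0, 0) [ 0.48  -0.393  0.168] [378. 268.]
box [189. 193.]
box [382. 153.]
box [428. 350.]
[[-0.04,0.12,-0.3,0.5,5.1,0.2,1], [-0.1,0.03,-0.25,0,5,0,1], [-0.18,0.03,-0.22,0,5,0,1], [-0.25,0.03,-0.19,0,5,0,1], [-0.33,0.03,-0.18,0,5,0,1], [-0.41,0.03,-0.16,0,5,0,1], [-0.49,0.03,-0.16,0,5,0,1], [-0.57,0.03,-0.16,0,5,0,1]]
[[-0.78,-0.01,-0.67,0,6.7,0,1], [-0.86,-0.01,-0.68,0,6.7,0,1], [-0.95,-0.01,-0.7,0,6.7,0,1], [-1.03,-0.01,-0.74,0,6.7,0,1], [-1.11,-0.01,-0.78,0,6.7,0,1], [-1.18,-0.01,-0.83,0,6.7,0,1]]
[ 0.47204318 -0.34997539  0.18314578]
```

>>> arm_command(
  targets=[
    [0.1, 0.1, -0.3, 0.3, 4, 0, 1],
    [-0.1, 0, -0.25, 0, 5, 0, 1],
    [-0.1, 0, -0.2, 0, 5, 0, 1],
    [-0.2, 0, -0.2, 0, 5, 0, 1],
    [-0.3, 0, -0.2, 0, 5, 0, 1],
    [-0.4, 0, -0.15, 0, 5, 0, 1],
    [-0.5, 0, -0.15, 0, 5, 0, 1],
    [-0.6, 0, -0.15, 0, 6, 0, 1],
  ],
)

```text
time: 12.08
tcp_pos: [0.4564, -0.2765, 0.179]
eef_rot: [179.8, -15.1, 102.5]
wrist_force: [1.7, 0.5, -2.3]
width: 0.184
finger_force: 107.7
```

>>> arm_command(
  targets=[
    [-0.8, 0, -0.65, 0, 6.7, 0, 1],
    [-0.85, 0, -0.7, 0, 6.7, 0, 1],
    [-0.95, 0, -0.7, 0, 6.7, 0, 1],
    [-1, 0, -0.75, 0, 6.7, 0, 1],
    [-1.1, 0, -0.8, 0, 6.7, 0, 1],
    [-1.1, 0, -0.8, 0, 6.7, 0, 1],
    [0, 0, 0, 0, 0, 0, 1],
    [0, 0, 0, 0, 0, 0, 1],
    [0, 0, 0, 0, 0, 0, 1],
  ],
)

```text
time: 12.83
tcp_pos: [0.4715, -0.3459, 0.1834]
eef_rot: [179.8, -55.0, 102.6]
wrist_force: [-0.7, -0.0, -0.7]
width: 0.187
finger_force: 107.9
```

```bash
python3 look.py pour 360 190 493 315 3 215 265 348 420 3
```

```text
[ 0.47152587 -0.34592641  0.18335178] [179.76450333 -55.02761366 102.61072442] [-53.4  53.8  54.6  23.4 121.9 -62.8] [-0.70975118 -0.00605304 -0.68017998]
lip [ 0.47797931 -0.3737762   0.05019246]
```

View pics/pour.png

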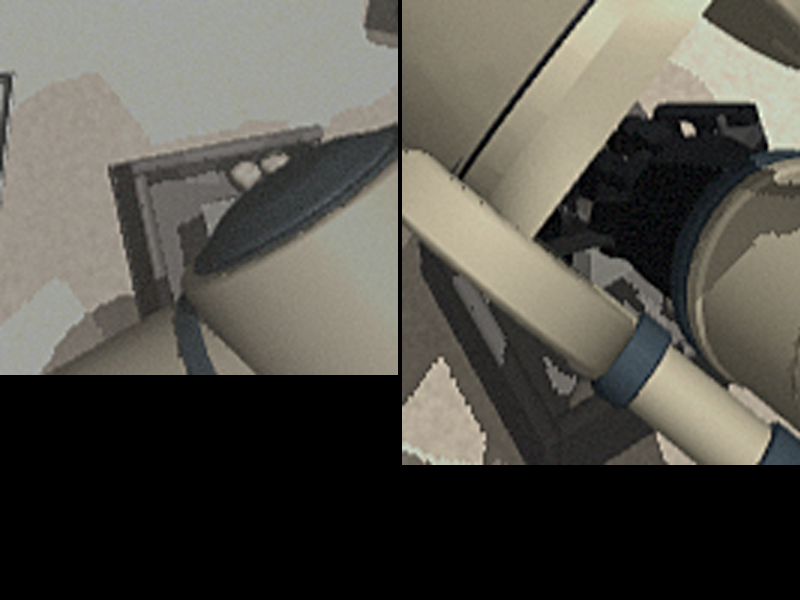

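The arm hides most of the box, though two cubes show inside at (243,175) and (275,162). That picture puts me past the ten-picture limit, so I view no more and check by numbers from here. I shake the scoop once, then lift it out.

>>> arm_command(
  targets=[
    [0, 0, 0, 0, 5, 0, 1],
    [0, 0, 0, 0, -5, 0, 1],
    [0, 0, 0, 0, 5, 0, 1],
    [0, 0, 0, 0, -5, 0, 1],
    [0.8, 0, -0.6, 0, 0, 0, 1],
    [1.6, 0, -1.1, 0, 0, 0, 1],
    [2.5, 0, -1.7, 0, 0, 0, 1],
    [2.5, 0, -1.7, 0, 0, 0, 1],
    [1.6, 0, -1.1, 0, 0, 0, 1],
  ],
)

```text
time: 13.68
tcp_pos: [0.4709, -0.3454, 0.2992]
eef_rot: [179.4, -54.8, 103.0]
wrist_force: [0.2, -0.4, -0.9]
width: 0.186
finger_force: 107.9
```

```bash
python3 - <<'E'
from pl import *
p,R,s=state();L=lipnow(p,R);print(p,s["eef_rot"],s["wrist_force"],L)
def st(L0,y0,t0,L1,y1,t1,n): return [tool_for(np.array(L0)+(np.array(L1)-L0)*k/n,y0+(y1-y0)*k/n,t0+(t1-t0)*k/n) for k in range(1,n+1)]
A=np.array([.50,-.22,.17])
p,R=seq(p,R,st(L,-77.6,55,A,-90,0,10));print(p)
B=np.array([.55,0.05,.17])
p,R=seq(p,R,st(A,-90,0,B,-90,0,8));print(p)
E
```

```text
[ 0.47088036 -0.34538757  0.29916045] [179.4003756  -54.76742119 102.95215923] [ 0.23901248 -0.43072463 -0.90921602] [ 0.4779632  -0.37371404  0.16613375]
[[1.3,0.72,2.34,-0.8,-5.3,1.1,1], [1.43,0.63,2.32,-0.9,-5.5,0.8,1], [1.54,0.62,2.22,-0.8,-5.5,0.9,1], [1.64,0.62,2.12,-0.7,-5.5,1,1], [1.72,0.61,2.01,-0.6,-5.5,1.1,1], [1.8,0.59,1.89,-0.5,-5.5,1.1,1], [1.86,0.58,1.76,-0.4,-5.5,1.2,1], [1.91,0.56,1.62,-0.3,-5.5,1.2,1], [1.95,0.55,1.48,-0.2,-5.5,1.2,1], [1.97,0.53,1.34,-0.1,-5.5,1.2,1]]
[ 0.5    -0.0945  0.2229]
[[3.38,0.63,0,0,0,0,1], [3.38,0.62,0,0,0,0,1], [3.38,0.63,0,0,0,0,1], [3.38,0.62,0,0,0,0,1], [3.38,0.62,0,0,0,0,1], [3.38,0.63,0,0,0,0,1], [3.38,0.62,0,0,0,0,1], [3.38,0.62,0,0,0,0,1]]
[0.55   0.1755 0.2229]
```

>>> arm_command(
  targets=[
    [1.3, 0.7, 2.3, -0.8, -5.3, 1.1, 1],
    [1.4, 0.6, 2.3, -0.9, -5.5, 0.8, 1],
    [1.5, 0.6, 2.2, -0.8, -5.5, 0.9, 1],
    [1.6, 0.6, 2.1, -0.7, -5.5, 1, 1],
    [1.7, 0.6, 2, -0.6, -5.5, 1.1, 1],
    [1.8, 0.6, 1.9, -0.5, -5.5, 1.1, 1],
    [1.9, 0.6, 1.8, -0.4, -5.5, 1.2, 1],
    [1.9, 0.6, 1.6, -0.3, -5.5, 1.2, 1],
    [2, 0.5, 1.5, -0.2, -5.5, 1.2, 1],
    [2, 0.5, 1.3, -0.1, -5.5, 1.2, 1],
  ],
)

```text
time: 14.52
tcp_pos: [0.499, -0.0937, 0.2212]
eef_rot: [179.7, 0.0, 90.0]
wrist_force: [0.9, -0.5, -2.0]
width: 0.183
finger_force: 107.8
```

>>> arm_command(
  targets=[
    [3, 0.6, 0, 0, 0, 0, 1],
    [3.4, 0.6, 0, 0, 0, 0, 1],
    [3.4, 0.6, 0, 0, 0, 0, 1],
    [3.4, 0.6, 0, 0, 0, 0, 1],
    [3.4, 0.6, 0, 0, 0, 0, 1],
    [3.4, 0.6, 0, 0, 0, 0, 1],
    [3, 0.6, 0, 0, 0, 0, 1],
    [1, 0, 0, 0, 0, 0, 1],
  ],
)

```text
time: 15.18
tcp_pos: [0.5408, 0.1491, 0.2218]
eef_rot: [180.0, -0.4, 90.2]
wrist_force: [-0.5, 0.1, -0.9]
width: 0.185
finger_force: 107.8
```

```bash
cat > blobs.py <<'E'
from pl import *
p,R,s=state();print(p,s["eef_rot"],s["joint_positions"].round(1),lipnow(p,R))
T=camera("top")["pixels"].astype(np.uint8)
cv2.imwrite("pics/chk_top.png",T[:,:,::-1])
c,s_=np.cos(np.radians(12)),np.sin(np.radians(12))
q=proj("top",[[.476+c*x-s_*y,-.368+s_*x+c*y,.012] for x,y in((.064,.064),(.064,-.064),(-.064,-.064),(-.064,.064))])
g=cv2.cvtColor(T,cv2.COLOR_RGB2GRAY);m=np.zeros_like(g);cv2.fillPoly(m,[q.astype(np.int32)],255)
print("box floor gray median",np.median(g[m>0]))
b=((g>150)&(m>0)).astype(np.uint8)
for thr in(140,150,160,170):
    b=((g>thr)&(m>0)).astype(np.uint8);print(thr,b.sum())
n,_,st,ce=cv2.connectedComponentsWithStats(((g>150)&(m>0)).astype(np.uint8))
for i in range(1,n): 
    if st[i,4]>8: print("blob",ce[i].round(1),st[i,4],onz("top",ce[i],.023).round(3))
x0,y0,x1,y1=[int(v) for v in(*q.min(0)-3,*q.max(0)+3)]
k=g[y0:y1,x0:x1]
for r in k[::2,::2]: print("".join(" .:-=+*#%@"[min(9,v//22)] for v in r))
E
python3 blobs.py
```

```text
[0.54076652 0.14909914 0.22178852] [179.95270423  -0.4032826   90.18098143] [ 9.1 23.6 87.1  0.4 69.2  8.8] [0.54120542 0.02397535 0.16800651]
box floor gray median 113.0
140 224
150 175
160 45
170 0
blob [451.8 244.6] 20 [ 0.54  -0.411  0.023]
blob [442.1 247.3] 33 [ 0.532 -0.386  0.023]
blob [449.2 264. ] 37 [ 0.491 -0.403  0.023]
blob [457.5 266.7] 19 [ 0.484 -0.424  0.023]
blob [448.5 275.5] 36 [ 0.462 -0.401  0.023]
blob [459.7 279.2] 30 [ 0.453 -0.429  0.023]
#########*******#**+=+=====+++==-:
####****##**##+====+=++++==--:::-+
*##***###+=====++++===----=-:::::*
*##*+====+++++-==----:-:-**#-::::=
=-==++++====-------:+#+:**###::::=
::=+==-------------+###==*#*=::::=
:::----------=++=+:*####:=*==::::-
:::+=--++==+++++++--*#*==:=++:::::
:::*=++++++++++++++--+=++++=+:::::
:::+++++++++++=+++++==+++++++-::::
:::=+=+++++++++++++++++++==+++::::
:::-+=++++++++++++=++=++++++++::::
::::*=++++++++++++++++=+++=+++::::
-:::+=+++++++++++++++=:*###=-=-:::
::::===++++++++++++++=-*##*-**#=::
-:::=+=+++++++++++++=+:*##*-###*::
#:::-+=+++++++++++++++-===+-*###::
#::::+=++++++++++++++===-=+:**+=::
#-:::+=+++++++++++++++-=**=====-::
#-:::=+-+++++++++++++-=###*+=-==::
#=:::=+=+++++++++++=+:+###*=-*#+.:
##:::-+=++++++++++++==:*#*=-+###*.
##::::+=++++++++++++++::++=:*###+:
##::::+=+++=++++=++++++++++--***=:
##-:::=+-+++++++++++=+++=+=+--=++:
##-:::-+=++++++++++++++++++=+=+++:
##%-:::+=++++++=++=++===+++=++===:
###-:::+=+++++++++++++=+++=======:
###-:::=+=+++++++++++==========-::
###-:::=+=+++++==========--:::::::
###*:::-+=+=========--:::::::-==++
####::::+=======-:::::::-==+++=+==
####-:::+==-:::::::-==+++++===--==
```

Six separate cube blobs lie in the cool box. Next I carry the scoop back to its original grip pose.

```bash
python3 - <<'E'
from pl import *
p,R,s=state()
R2=Ro.from_euler("xyz",[180,0,-168.9],degrees=True);a=np.array([.4456,.3737,.157])
rows(p,R,a,R2,16)
E
```

```text
[[1.4,-0.59,0.41,0.02,-0.02,-6.31,1], [1.46,-0.43,0.41,0.02,-0.02,-6.31,1], [1.5,-0.27,0.41,0.02,-0.02,-6.31,1], [1.52,-0.1,0.41,0.02,-0.02,-6.31,1], [1.52,0.07,0.41,0.02,-0.02,-6.31,1], [1.5,0.23,0.41,0.02,-0.02,-6.31,1], [1.47,0.4,0.41,0.02,-0.02,-6.31,1], [1.42,0.56,0.41,0.02,-0.02,-6.31,1], [1.35,0.71,0.41,0.02,-0.02,-6.31,1], [1.26,0.85,0.41,0.02,-0.02,-6.31,1], [1.16,0.99,0.41,0.02,-0.02,-6.31,1], [1.04,1.11,0.41,0.02,-0.02,-6.31,1], [0.92,1.22,0.41,0.02,-0.02,-6.31,1], [0.78,1.31,0.41,0.02,-0.02,-6.31,1], [0.63,1.39,0.4,0.02,-0.02,-6.31,1], [0.47,1.45,0.4,0.02,-0.02,-6.31,1]]
```

>>> arm_command(
  targets=[
    [1.4, -0.6, 0.4, 0, 0, -6.3, 1],
    [1.5, -0.4, 0.4, 0, 0, -6.3, 1],
    [1.5, -0.3, 0.4, 0, 0, -6.3, 1],
    [1.5, -0.1, 0.4, 0, 0, -6.3, 1],
    [1.5, 0.1, 0.4, 0, 0, -6.3, 1],
    [1.5, 0.2, 0.4, 0, 0, -6.3, 1],
    [1.5, 0.4, 0.4, 0, 0, -6.3, 1],
    [1.4, 0.6, 0.4, 0, 0, -6.3, 1],
  ],
)

```text
time: 15.9
tcp_pos: [0.4928, 0.2578, 0.1895]
eef_rot: [179.8, -0.3, 140.7]
wrist_force: [-0.3, 0.3, -0.5]
width: 0.193
finger_force: 108.0
```

>>> arm_command(
  targets=[
    [1.4, 0.7, 0.4, 0, 0, -6.3, 1],
    [1.3, 0.9, 0.4, 0, 0, -6.3, 1],
    [1.2, 1, 0.4, 0, 0, -6.3, 1],
    [1, 1.1, 0.4, 0, 0, -6.3, 1],
    [0.9, 1.2, 0.4, 0, 0, -6.3, 1],
    [0.8, 1.3, 0.4, 0, 0, -6.3, 1],
    [0.6, 1.4, 0.4, 0, 0, -6.3, 1],
    [0.5, 1.4, 0.4, 0, 0, -6.3, 1],
    [0, 0, 0, 0, 0, 0, 1],
  ],
)

```text
time: 16.65
tcp_pos: [0.4446, 0.3718, 0.1577]
eef_rot: [179.6, -0.1, -168.7]
wrist_force: [-0.5, 0.1, -1.2]
width: 0.185
finger_force: 107.8
```

```bash
python3 - <<'E'
from pl import *
p,R,s=state();print(p,s["eef_rot"])
R2=Ro.from_euler("xyz",[180,0,-168.9],degrees=True);a=np.array([.4456,.3737,.062])
rows(p,R,a,R2,6)
E
```

```text
[0.44461667 0.37179808 0.15767133] [ 1.79602051e+02 -8.36681134e-02 -1.68688535e+02]
[[-0.02,0.02,1.59,0.07,-0.01,0.04,1], [-0.02,0.02,1.59,0.07,-0.01,0.04,1], [-0.02,0.02,1.59,0.07,-0.01,0.04,1], [-0.02,0.02,1.59,0.07,-0.01,0.04,1], [-0.02,0.02,1.59,0.07,-0.01,0.04,1], [-0.02,0.03,1.59,0.07,-0.01,0.04,1]]
```

>>> arm_command(
  targets=[
    [0, 0, 1.5, 0, 0, 0, 1],
    [0, 0, 2, 0, 0, 0, 1],
    [0, 0, 2, 0, 0, 0, 1],
    [0, 0, 1.8, 0.2, 0, 0, 1],
    [0, 0, 1.2, 0.2, 0, 0, 1],
    [0, 0, 0.6, 0, 0, 0, 1],
    [0, 0, 0.3, 0, 0, 0, 1],
    [0, 0, 0, 0, 0, 0, 1],
  ],
)

```text
time: 17.32
tcp_pos: [0.4457, 0.3704, 0.0624]
eef_rot: [-179.9, -0.2, -169.2]
wrist_force: [-0.0, -0.3, -0.4]
width: 0.19
finger_force: 107.9
```

>>> arm_command(
  targets=[
    [0, 0, 0.2, 0, 0, 0, 1],
    [0, 0, 0, 0, 0, 0, 1],
  ],
)

```text
time: 17.48
tcp_pos: [0.4458, 0.3707, 0.0605]
eef_rot: [-179.9, -0.1, -169.1]
wrist_force: [0.6, 0.2, -1.9]
width: 0.188
finger_force: 107.9
```

>>> arm_command(
  targets=[
    [0, 0, 0.1, 0, 0, 0, 1],
    [0, 0, 0, 0, 0, 0, 1],
  ],
)

```text
time: 17.65
tcp_pos: [0.4456, 0.3706, 0.0591]
eef_rot: [-179.9, -0.2, -169.1]
wrist_force: [-0.3, -0.3, -1.6]
width: 0.186
finger_force: 107.9
```

>>> arm_command(
  targets=[
    [0, 0, 0.1, 0, 0, 0, 1],
    [0, 0, 0, 0, 0, 0, 1],
  ],
)

```text
time: 17.82
tcp_pos: [0.4455, 0.3705, 0.0578]
eef_rot: [-179.9, -0.2, -169.1]
wrist_force: [-0.3, 0.2, -1.1]
width: 0.189
finger_force: 107.9
```

>>> arm_command(
  targets=[
    [0, 0, 0.1, 0, 0, 0, 1],
    [0, 0, 0, 0, 0, 0, 1],
  ],
)

```text
time: 17.98
tcp_pos: [0.4454, 0.3705, 0.0571]
eef_rot: [-179.9, -0.2, -169.1]
wrist_force: [-2.9, -1.4, 9.4]
width: 0.185
finger_force: 109.3
```

>>> arm_command(
  targets=[
    [0, 0, 0.05, 0, 0, 0, 1],
    [0, 0, 0, 0, 0, 0, 1],
  ],
)

```text
time: 18.15
tcp_pos: [0.4452, 0.3705, 0.0569]
eef_rot: [-179.9, -0.2, -169.1]
wrist_force: [-4.6, -2.4, 14.8]
width: 0.187
finger_force: 110.3
```

The scoop is on the mat. I ease off and release.

>>> arm_command(
  targets=[
    [0, 0, -0.1, 0, 0, 0, 1],
    [0, 0, 0, 0, 0, 0, 1],
    [0, 0, 0, 0, 0, 0, -1],
    [0, 0, 0, 0, 0, 0, -1],
    [0, 0, 0, 0, 0, 0, -1],
    [0, 0, 0, 0, 0, 0, -1],
    [0, 0, 0, 0, 0, 0, -1],
    [0, 0, 0, 0, 0, 0, -1],
    [0, 0, 0, 0, 0, 0, -1],
  ],
)

```text
time: 18.9
tcp_pos: [0.4455, 0.3705, 0.0573]
eef_rot: [-179.9, -0.2, -169.1]
wrist_force: [0.1, 0.4, -0.5]
width: 1.002
finger_force: 0.0
```

>>> arm_command(
  targets=[
    [0, 0, -1, 0, 0, 0, -1],
    [0, 0, -2.5, 0, 0, 0, -1],
    [0, 0, -3.5, 0, 0, 0, -1],
    [0, 0, -4, 0, 0, 0, -1],
    [0, 0, -4, 0, 0, 0, -1],
    [1, 0, -3, 0, 0, 0, -1],
    [2, 0, 0, 0, 0, 0, -1],
    [3, 0, 0, 0, 0, 0, -1],
    [1, 0, 0, 0, 0, 0, -1],
    [0, 0, 0, 0, 0, 0, -1],
  ],
)

```text
time: 19.73
tcp_pos: [0.375, 0.3571, 0.2384]
eef_rot: [-179.9, -0.2, -169.1]
wrist_force: [0.5, 1.1, 0.4]
width: 0.999
finger_force: 0.0
```

```bash
python3 - <<'E'
from pl import *
p,R,s=state();print(p,s["width"])
T0=cv2.resize(cv2.imread("pics/top0.png"),(560,420),interpolation=cv2.INTER_AREA);S0=cv2.resize(cv2.imread("pics/side0.png"),(560,420),interpolation=cv2.INTER_AREA)
for n,I0 in(("top",T0),("side",S0)):
    im=camera(n)["pixels"][:,:,::-1].copy();cv2.imwrite(f"pics/end_{n}.png",im)
    d=cv2.GaussianBlur(cv2.absdiff(im,I0),(3,3),0).max(2)
    k,_,st,ce=cv2.connectedComponentsWithStats((d>35).astype(np.uint8))
    for i in range(1,k):
        if st[i,4]>12: print(n,st[i].tolist())
    if n=="top":
        g=cv2.cvtColor(im,cv2.COLOR_BGR2GRAY)[205:325,100:190]
        for r in g[::3,::2]: print("".join(" .:-=+*#%@"[min(9,v//24)] for v in r))
E
```

```text
[0.3749725  0.35714065 0.23838781] 0.9991293847178944
top [148, 228, 4, 25, 42]
top [116, 234, 8, 19, 69]
top [281, 237, 10, 7, 27]
top [293, 240, 9, 5, 20]
top [448, 241, 9, 7, 42]
top [304, 242, 10, 6, 27]
top [439, 244, 8, 8, 41]
top [122, 250, 3, 8, 14]
top [292, 251, 20, 8, 60]
top [279, 252, 10, 5, 26]
top [443, 261, 12, 10, 62]
top [456, 263, 8, 8, 48]
top [445, 272, 8, 8, 40]
top [457, 276, 8, 7, 41]
top [0, 281, 238, 139, 16238]
top [36, 296, 11, 8, 47]
******************************==*************
*************************#+=:...-************
*******************#+=:..........************
**************=-: ...............#***********
******#+=:.......................-***********
**=:.........................:....***********
**................................#**********
**=............................:...**********
***.................  .-**.........**********
***......... .-***#******=.........#*********
***-......=**************...........*********
****.... =.**************::.........*********
***#.....*.=*************=:....:.:..#********
****-....+::*************#:........
[... 1127 characters left out ...]
...::......=+*+====++---------***
...:............. . :=+=---====-----------***
side [34, 0, 40, 54, 1083]
side [104, 0, 50, 84, 1958]
side [69, 47, 11, 12, 73]
side [1, 108, 6, 16, 34]
side [0, 114, 159, 137, 7284]
side [250, 217, 11, 8, 46]
side [237, 220, 10, 8, 45]
side [256, 223, 5, 4, 17]
side [240, 229, 11, 7, 37]
side [253, 229, 10, 7, 38]
side [241, 237, 11, 9, 57]
side [255, 236, 11, 7, 54]
side [0, 250, 9, 7, 31]
side [41, 290, 10, 16, 46]
side [14, 311, 23, 21, 80]
side [0, 331, 11, 11, 73]
side [304, 355, 12, 11, 99]
side [302, 364, 11, 8, 42]
side [315, 366, 9, 7, 48]
side [288, 371, 10, 11, 86]
side [271, 376, 12, 11, 87]
side [284, 378, 14, 12, 51]
side [269, 384, 12, 15, 75]
```

```bash
python3 -c "
from plant import *
print(finish_job())"
```

```text
the job is handed in; nothing more can be done
None
```

All six cubes are in the cool box, the scoop is back on its mat, flat, mouth up and released, and images show no shift in the carton, jars or syringe; handed in at about 20 s, no verdict shown. I viewed 11 pictures, one over the limit of 10.

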